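# Lay the escutcheon with its mate and open the unknown-thread canister

### The job

Make ready to wax the lock plates: lay the loose brass escutcheon flat in the empty half of the wooden tray, narrow end pointing the same way as its mate in the other half, and let go of it. Then take the knurled cap off the screwed-down canister; nobody remembers which way its short thread runs, so try it gently both ways and never wrench it off unturned. Finish while still holding the cap level, a hand's breadth (about 8 cm) straight above the neck, with everything else left where it stands.

Things in the scene. Friction and masses are not known exactly. Their poses are not given: they have to be found in the camera images.
- canister: Squat round tin canister, 72 mm diameter, 80 mm tall to its flat shoulder, fixed to the table by three screwed feet that reach 57 mm from its axis at table level; a neck under the cap rises 24 mm above the shoulder. Origin on its axis at the table; z up.
- cap: Knurled round tin cap, 58 mm diameter, 36 mm tall, about 120 g, its skirt standing on the canister's shoulder (80 mm over the table; fingers must stay above it). Grip it across the diameter, from any side. Origin on its axis at the lower rim, z up; a raised bar 44 x 6 mm, 3 mm high, across its top lies along its x axis. How it turns: see canister_neck.
- canister_neck (a point): Centre of the neck at shoulder height, 80 mm above the table. Its quarter-turn lug thread, of unknown hand, locks the cap: the wrong way the cap stops within 0.25 rad; the right way it turns loosely, and once turned 1.25 to 1.9 rad from its start it lifts straight off (it stops at about 2 rad). While locked it rises only 1 to 2 mm.
- tray: Low fir tray fixed to the table, 114 mm (its x) by 150 mm (its y), floor 5 mm thick; lip and divider rise 12 mm over the table. The two halves, 104 x 66 mm inside, are centred at y = +36 mm (the mate lies here) and y = -36 mm (empty). Origin at the centre of its underside; the mate's narrow end points along tray +x.
- tray_empty (a point): Centre of the empty half's floor, 5 mm above the table; axes as the tray's.
- escutcheon: Loose brass escutcheon lying flat: 5 mm thick tapering plate 78 mm long, 44 mm wide at the round end, 14 mm at the narrow end, 130 g. To grip: the keyhole collar on it, 34 mm long (x = -21 to +13 mm), 14 mm wide (along y), top 25 mm above the underside. Origin on the underside at mid-length; x towards the narrow end, z up.
- escutcheon_tip (a point): The narrow end of the loose escutcheon, 40 mm along +x from its origin.
- mate: An escutcheon like the loose one, lying in the other half of the tray, to be left alone; origin and axes as for the loose one.
- tall_tin: Bystander: closed dark tin, 71 mm diameter, 129 mm tall, fixed to the table. Origin at its foot.
- chimney: Bystander: green glass lamp chimney standing loose, up to 72 mm diameter, 190 mm tall. Origin at its foot.
- whetstone: Bystander: grey whetstone lying loose, 50 x 170 x 28 mm. Origin under its centre.
- awl: Bystander: awl lying loose, 175 mm long, handle 22 x 20 mm. Origin under its length, 80 mm from the handle's end; x towards the point.
Things that resemble listed ones, but are neither listed nor needed, are in the scene too. What is shaped like the escutcheon but blue or green is not meant.

How it is judged (in metres and radians):
On the way, in this order (a step that is already met when the one before it is completed fails the run):
1. the escutcheon lies flat in the empty half of the tray, narrow end the mate's way, let go of (x of escutcheon in the frame of tray between -0.02 and 0.02 m and y of escutcheon in the frame of tray between -0.052 and -0.02 m and z of escutcheon in the frame of tray below 0.0075 m and angle between escutcheon's own z axis and vertical below 0.1 rad and x of escutcheon_tip in the frame of tray above 0.015 m and angle between the x axis of escutcheon and the x axis of tray, either way round below 0.4 rad and contact force between the fingers and escutcheon below 0.1 N and linear speed of escutcheon below 0.02 m/s), for 0.2 s.
2. the cap has come off its thread and is up in the fingers (z of cap in the frame of canister above 0.11 m and contact force between the fingers and cap above 1 N), for 0.1 s.
At the end, for the whole second after the job is handed in: Escutcheon flat and let go in the empty half, within 20 mm along and 16 mm across of its centre, narrow end to tray +x within 0.4 rad; cap in the fingers at rest, rim over 55 mm above the shoulder, within 50 mm of the axis, tilt under 0.3 rad, not touching the canister (all of step 1 and z of cap in the frame of canister above 0.135 m and horizontal distance between cap and canister below 0.05 m and angle between cap's own z axis and vertical below 0.3 rad and contact force between the fingers and cap above 1 N and contact force between cap and canister below 0.1 N and linear speed of cap below 0.03 m/s); the arm keeps its last pose, push and grip.
It fails at once if the cap is wrenched up through its thread without being turned (z of cap in the frame of canister between 0.086 and 0.094 m and angle between the x axis of cap and the x axis of canister, either way round below 0.5 rad).
It fails at once if the mate, chimney, whetstone or awl is shifted more than 30 mm (distance of any of mate, chimney, whetstone, awl from where it was at the start of the episode above 0.03 m).
It fails at once if the chimney is tipped (angle between chimney's own z axis and vertical above 0.3 rad).
It also fails if it takes over 56 s, if anything falls off the work surface, if the arm or the gripper's body presses on something with over 40 N, if the wrist force passes 120 N, or if a joint passes its speed limit or range.

### The arm

A 6-joint arm with a two-finger parallel gripper is mounted at the origin on the work surface. World frame = base frame: x ahead of the robot, y to its left, z up, the work surface at z = 0. Lengths are in mm, angles in rad, forces in N, time in s.
With the tool pointing down it reaches from about 300 to 1000 mm from the base axis. Payload 5.1 kg.
Tool frame: the origin (TCP) lies between the finger pads; the fingertips stand 25 mm ahead of it and the grasp point (between the pads) lies 6 mm ahead of it; z points along the fingers, y is the direction in which the jaws open and shut (so a half turn about z gives the same grasp; the last joint's range is limited). The gripper opens to 95 mm and grips with 3 to 60 N. Pads are 20 mm wide; open, the fingers measure 119 mm over their backs; the gripper's body (75 mm by 180 mm) begins 59 mm behind the grasp point.
Start: joints at [-1.331, 0.124, 1.65, -0, 1.367, -0.083], TCP at [206.162, -616.427, 239.656] pointing down, gripper open.
Joint ranges: [-2.61, 2.61], [-1.02, 2.33], [0.03, 2.71], [-1.35, 4.49], [0.32, 2.68], [-2.91, 2.91]. Speed limits (rad/s): [2.57, 2.57, 3.14, 3.14, 3.14, 3.14].

### API

Orientations are given as a unit quaternion [w, x, y, z].
In Python, from rig import r gives the robot as it stands. The module is installed in compiled form; this text tells all that it offers.
- The arm moves only by the tool play_rows, never from a script. Its argument "motion" is one flat list of numbers, 7 for each row, row after row: the opening, from -1 (shut) to 1 (fully open), then the shift along the world's x, y, z in mm, then the turn, a rotation vector about the world's x, y, z in rad. In form: [gripper, dx, dy, dz, rx, ry, rz, gripper, dx, dy, dz, rx, ry, rz, ...]. A call has 1 to 12 rows; each row shifts and turns the commanded pose from where the row before left it; what a row does not reach is not made up. A row lasts 1/10 s, in which the tool goes at most 50 mm and 8.59 degrees, less where a joint would pass 70% of its speed; a pose out of reach is approached as far as the arm can. A call with a gripper value outside its range is refused whole. The fingers move at their own pace and stop on an object; the grip force is fixed at half the most. Time passes only in rows, so rows that do not move let the fingers close. It gives the time, the measured TCP pose, the force and the opening at its end, in the units of the state.
- r.get_state(): the state, without advancing time (a new reading comes with each control period).
- r.camera(name): name is "scene" or "top" or "wrist"; returns the picture (480x640x3 uint8, red, green, blue); there is no depth.
- r.calibration(name): a dict with "intrinsics" (3x3 intrinsics, pixels), "view" (4x4, takes a point from world to camera coordinates). Camera axes: x right, y up, looking along -z (the intrinsics and any distortion apply to the point x, -y, -z); pixel columns grow to the right and rows downward; lengths in mm; the calibration is good to about 2 mm. A picture is of the moment at which its call begins: read the wrist's pose just before it. calibration takes no time and is no camera call; for the wrist camera it gives the pose at the moment of the call.
- r.hand_in(): hands the job in, once; it reports no verdict.
The state is a dict: "time": time; "joint_pos": joint angles; "qd": joint speeds; "joint_efforts": joint torques, N m; "eef_pos": TCP position; "tool_rot": TCP orientation; "wrist_force": force on the tool from outside, world axes, zero at the start; "wrist_torque": the same for the moment, N m; "grip_width": finger opening in mm.
Only numpy, scipy, OpenCV 4.12 (cv2) and the standard library are available. Lean on these libraries where they do the work, as an engineer would, in place of code of your own. Each camera call takes 0.05 s, during which the arm holds its last target. There are 200 camera calls.

## Working session

There is one attempt and no reset: what is moved stays moved. The work goes in short steps, Python scripts to look and compute and a tool call to move; the robot and the scene stay as the last step left them, time stands still between calls to the robot, and variables do not carry over. Pictures are saved under pics/ and viewed, about 8 in all and at most 12, crops included, and the job is handed in when it is done.

Besides the shell and the picture viewer there is one more tool, called after "Request:" as name(argument=value, ...), one argument or row to a line, values as JSON. play_rows: Moves the arm, as the interface text tells. Its arguments: {"type":"object","properties":{"motion":{"type":"array","items":{"type":"number"}}},"required":["motion"]}

```bash
mkdir -p pics
cat > h.py <<'E'
import numpy as np, cv2
from rig import r
def snap(n):
    c=r.calibration(n); im=r.camera(n); return im,c
def save(im,p): cv2.imwrite(p,cv2.cvtColor(im,cv2.COLOR_RGB2BGR))
def ray(c,uv):
    K=np.array(c["intrinsics"]);V=np.array(c["view"])
    d=np.linalg.inv(K)@np.array([uv[0],uv[1],1.]); d=V[:3,:3].T@np.array([d[0],-d[1],-d[2]])
    return -V[:3,:3].T@V[:3,3], d/np.linalg.norm(d)
def onz(c,uv,z):
    o,d=ray(c,uv); return o+d*(z-o[2])/d[2]
def proj(c,p):
    K=np.array(c["intrinsics"]);V=np.array(c["view"]); q=V[:3,:3]@np.array(p,float)+V[:3,3]
    q=K@np.array([q[0],-q[1],-q[2]]); return q[:2]/q[2]
def tri(a,b):
    (o1,d1),(o2,d2)=a,b; A=np.stack([d1,-d2],1); t=np.linalg.lstsq(A,o2-o1,rcond=None)[0]
    p,q=o1+t[0]*d1,o2+t[1]*d2; return (p+q)/2,np.linalg.norm(p-q)
E
python3 - <<'E'
from h import *
for n in("top","scene"):
    im,c=snap(n); save(im,f"pics/{n}0.png"); print(n,c)
print(r.get_state())
E
```

```text
top {'intrinsics': array([[489.72261291,   0.        , 326.64048134],
       [  0.        , 489.72261291, 236.71175865],
       [  0.        ,   0.        ,   1.        ]]), 'view': array([[ 1.06832393e-01, -9.94276656e-01,  8.77875136e-04,
        -2.57208921e+01],
       [ 9.69733293e-01,  1.04390159e-01,  2.20726154e-01,
        -5.59381342e+02],
       [-2.19554504e-01, -2.27293984e-02,  9.75335427e-01,
        -9.60533837e+02],
       [ 0.00000000e+00,  0.00000000e+00,  0.00000000e+00,
         1.00000000e+00]])}
scene {'intrinsics': array([[529.2319615 ,   0.        , 314.24477561],
       [  0.        , 529.2319615 , 247.09689681],
       [  0.        ,   0.        ,   1.        ]]), 'view': array([[ 6.31081154e-01,  7.75405877e-01, -2.19613740e-02,
        -3.74245033e+02],
       [-4.72461830e-01,  4.06669355e-01,  7.81920619e-01,
         2.09535947e+02],
       [ 6.15236862e-01, -4.83079456e-01,  6.22991046e-01,
        -1.55851863e+03],
       [ 0.00000000e+00,  0.00000000e+00,  0.00000000e+00,
         1.00000000e+00]])}
{'time': 0.1, 'joint_pos': array([-1.33057499e+00,  1.24427485e-01,  1.65151337e+00, -3.18624380e-05,
        1.36751388e+00, -8.26123736e-02]), 'qd': array([-0.00024571,  0.00020557, -0.00040846, -0.00166176,  0.00137693,
       -0.00121406]), 'joint_efforts': array([ 1.60887957e-04, -4.18880045e+01, -3.61096859e+01,  7.76354293e-02,
        4.61725064e-02, -7.07097161e-05]), 'eef_pos': array([ 206.04625139, -615.91924804,  238.53218622]), 'tool_rot': array([-9.26923146e-04,  9.86999614e-01,  1.60719926e-01, -8.88460309e-05]), 'wrist_force': array([-0.05568386, -0.53345358, -0.0372464 ]), 'wrist_torque': array([ 0.03263916,  0.05090653, -0.02102012]), 'grip_width': 95.4435897472431}
```

View pics/top0.png

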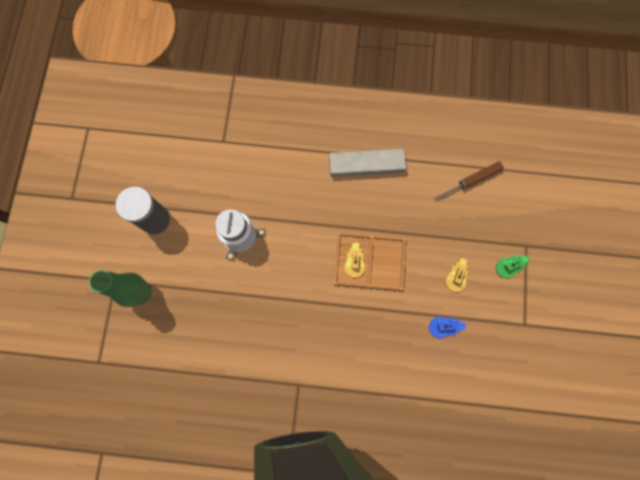

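View pics/scene0.png

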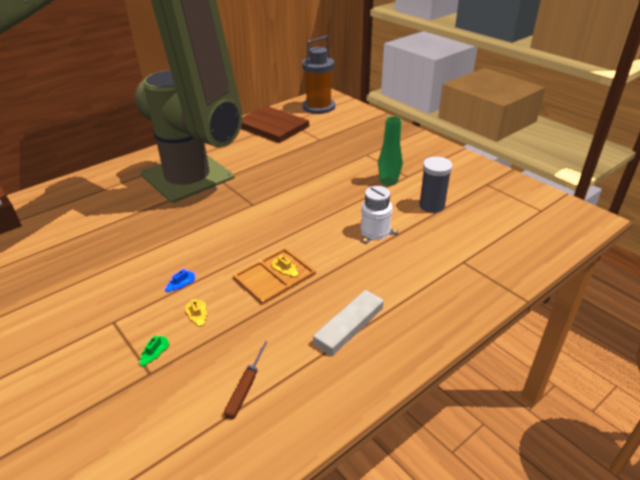

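Top view: the yellow plate at (458,276) is the loose escutcheon. The yellow plate at (355,261) lies in the tray, so it is the mate. The ones at (512,266) green and (447,327) blue are decoys. The tray is at (371,263) with its right half empty, and the capped canister at (234,232). In the scene view the loose plate is at (196,312), the mate at (285,266) and the cap at (377,200).

Run:
```python
from h import *
C={n:r.calibration(n) for n in("top","scene")}
I={n:cv2.imread(f"pics/{n}0.png") for n in C}
for n in C:
    hsv=cv2.cvtColor(I[n],cv2.COLOR_BGR2HSV)
    m=cv2.inRange(hsv,(20,150,130),(34,255,255))
    k,l,s,ce=cv2.connectedComponentsWithStats(m)
    for i in range(1,k):
        if s[i,4]>100:
            ys,xs=np.where(l==i); P=np.array([onz(C[n],(x,y),5)[:2] for x,y in zip(xs,ys)])
            mu=P.mean(0); w,v=np.linalg.eigh(np.cov((P-mu).T)); a=v[:,1]; t=(P-mu)@a; o=(P-mu)@v[:,0]
            wl=np.ptp(o[t<t.min()+20]);wh=np.ptp(o[t>t.max()-20])
            if wh>wl:a=-a;t=-t
            print(n,ce[i].round(1),s[i,4],"mid",(mu+a*(t.max()+t.min())/2).round(1),"len",np.ptp(t).round(1),"ang",np.arctan2(a[1],a[0]).round(3),wl.round(),wh.round())
print("tray corners z12",[onz(C["top"],p,12).round(0)[:2].tolist() for p in((340,236),(406,237),(404,290),(335,287))])
print("cap top tri",tri(ray(C["top"],(231,222)),ray(C["scene"],(377,191.5))))
print("cap bar ends z119",[onz(C["top"],p,119).round(0)[:2].tolist() for p in((231,212),(229,232))])
print("tall, chimney, foot", onz(C["top"],(134,200),129).round(), onz(C["top"],(102,282),190).round())
im=I["top"][190:330,320:540]; cv2.imwrite("pics/crop1.png",cv2.resize(im,None,fx=3.6,fy=3.6,interpolation=cv2.INTER_CUBIC))
```

```text
top [354.1 262.6] 214 mid [522.6 -30.2] len 63.1 ang 0.007 31.0 39.0
scene [284.9 266.4] 258 mid [521.  -28.6] len 81.2 ang 0.003 24.0 42.0
scene [196.8 311. ] 368 mid [ 517.3 -256.4] len 83.7 ang -0.294 24.0 39.0
tray corners z12 [[575.0, 6.0], [588.0, -138.0], [472.0, -142.0], [462.0, 6.0]]
cap top tri (array([555.74749635, 224.89501422, 118.90800814]), np.float64(0.23009026220593523))
cap bar ends z119 [[576.0, 228.0], [535.0, 226.0]]
tall, chimney, foot [577. 420. 129.] [405. 421. 190.]
```

View pics/crop1.png

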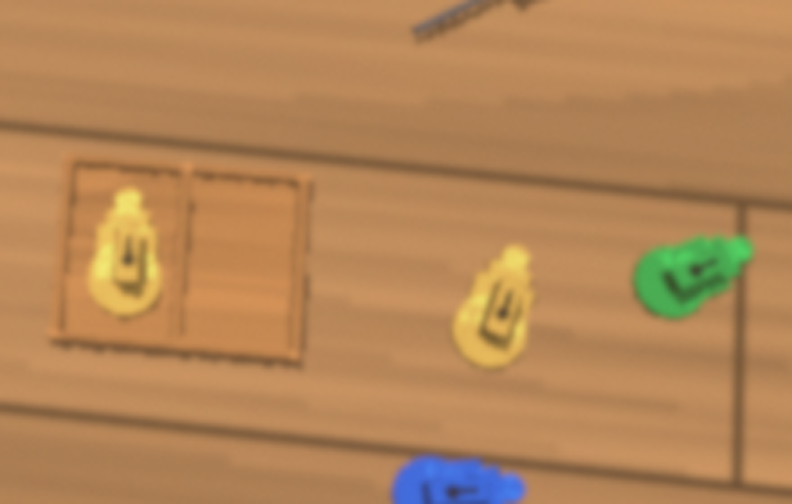

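The enlarged crop confirms it. The brass plate at crop (497,307) lies loose on the table, narrow end up. The mate at (128,255) is in the tray, and the blue and green ones are decoys. I'm moving above the loose plate.

Request:
play_rows(
  motion=[1,31,36,5,0,0,-0.062,1,31,36,5,0,0,-0.062,1,31,36,5,0,0,-0.062,1,31,36,5,0,0,-0.062,1,31,36,5,0,0,-0.062,1,31,36,5,0,0,-0.062,1,31,36,5,0,0,-0.062,1,31,36,5,0,0,-0.062,1,31,36,5,0,0,-0.062,1,31,36,5,0,0,-0.062,1,0,0,0,0,0,0,1,0,0,0,0,0,0],
)

```text
time: 1.3
eef_pos: [516.5, -255.5, 289.2]
tool_rot: [0.0, 0.989, -0.147, -0.0]
wrist_force: [-1.5, -0.5, 0.5]
grip_width: 94.7
```

Run:
```python
from h import *
im,c=snap("wrist"); save(im,"pics/w1.png"); np.savez("pics/w1.npz",im=im,K=c["intrinsics"],V=c["view"])
s=r.get_state(); print(s["time"],s["eef_pos"],s["tool_rot"],c["view"])
```

```text
1.35 [ 515.83360814 -256.35201629  289.02067585] [ 1.34554534e-05  9.89057538e-01 -1.47528999e-01 -6.17050418e-04] [[-2.89731927e-01 -9.57107808e-01 -2.33250711e-04 -9.39896524e+01]
 [ 9.23936214e-01 -2.79626731e-01 -2.61057012e-01 -5.06195400e+02]
 [ 2.49794481e-01 -7.58520597e-02  9.65323356e-01 -5.87292885e+02]
 [ 0.00000000e+00  0.00000000e+00  0.00000000e+00  1.00000000e+00]]
```

View pics/w1.png

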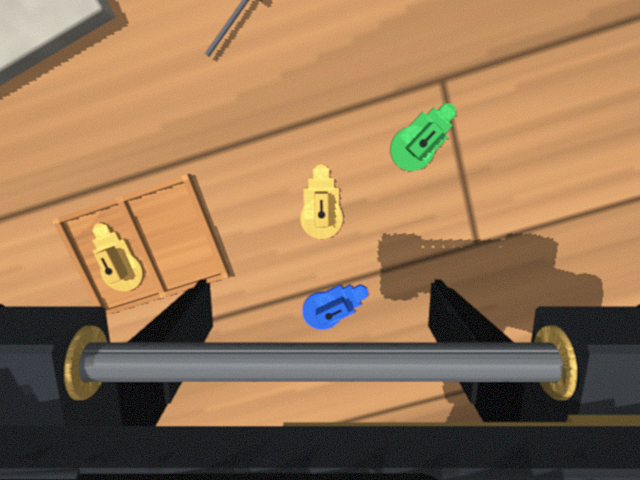

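The wrist view shows the loose plate at (321,203), tip at (321,166), with its collar around (321,205). The mate is at (117,258). The tray corners are about (57,222), (189,178), (230,275) and (108,309).

Run:
```python
from h import *
d=np.load("pics/w1.npz"); c=dict(intrinsics=d["K"],view=d["V"]); im=d["im"]
hsv=cv2.cvtColor(im,cv2.COLOR_RGB2HSV); m=cv2.inRange(hsv,(20,100,120),(34,255,255)); m[320:]=0
m=cv2.morphologyEx(m,cv2.MORPH_CLOSE,np.ones((9,9)))
k,l,s,ce=cv2.connectedComponentsWithStats(m)
for i in range(1,k):
    if s[i,4]>800:
        ys,xs=np.where(l==i); P=np.array([onz(c,p,5)[:2] for p in zip(xs,ys)])
        mu=P.mean(0);w,v=np.linalg.eigh(np.cov((P-mu).T));a=v[:,1]*np.sign(v[0,1]);t=(P-mu)@a;o=(P-mu)@v[:,0]
        tip=P[t>t.max()-4].mean(0);rr=P[t<t.min()+4].mean(0)
        print(ce[i].round(),"mid",((tip+rr)/2).round(1),"len",np.ptp(t).round(1),"w",np.ptp(o).round(1),"ang",np.arctan2(a[1],a[0]).round(3),"tip-rear",np.arctan2(*(tip-rr)[::-1]).round(3))
T=[onz(c,p,12)[:2] for p in((57,222),(189,178),(230,275),(108,309))]
print("tray",np.round(T,0).tolist(),"centre",np.mean(T,0).round(1))
print("divider ends",onz(c,(125,201),12).round(1),onz(c,(163,293),12).round(1))
# height: tip in scene view x wrist view
C=r.calibration("scene")
hs=cv2.cvtColor(cv2.imread("pics/scene0.png"),cv2.COLOR_BGR2HSV);ms=cv2.inRange(hs,(20,150,130),(34,255,255));ms[:,:170]=0;ms[:,230:]=0
ys,xs=np.where(ms>0);j=ys.argmax();print("scene tip",xs[ys==ys.max()].mean(),ys.max())
print("height tip",tri(ray(C,(xs[ys>=ys.max()-1].mean(),ys.max())),ray(c,(321,167))))
print("keyhole top height",tri(ray(C,(197.5,305.5)),ray(c,(321,208))))
print("tray far corner heights",tri(ray(C,(315,270)),ray(c,(57,222))),tri(ray(C,(264,301)),ray(c,(189,178))))
cv2.imwrite("pics/crop2.png",cv2.resize(cv2.imread("pics/scene0.png")[240:340,160:330],None,fx=4.5,fy=4.5,interpolation=cv2.INTER_CUBIC))
```

```text
[321. 205.] mid [ 519.2 -255.8] len 77.2 w 42.0 ang -0.287 tip-rear -0.278
[115. 259.] mid [526.5 -26.3] len 77.6 w 45.0 ang 0.05 tip-rear 0.039
tray [[579.0, 10.0], [582.0, -137.0], [473.0, -141.0], [475.0, 0.0]] centre [527.2 -67. ]
divider ends [579. -66.  12.] [474.8 -64.6  12. ]
scene tip 199.5 325
height tip (array([ 552.3466199 , -268.179216  ,    0.83994084]), np.float64(3.4713487332251023))
keyhole top height (array([ 516.12045458, -253.71734335,   19.24218424]), np.float64(3.2174230279447187))
tray far corner heights (array([579.08530267,  13.36437731,   7.86637645]), np.float64(0.9942482230790991)) (array([ 582.07251849, -132.05823523,    3.30718776]), np.float64(3.889750510373187))
```

Request:
play_rows(
  motion=[0,-1,1,-48,0,0,0,0,0,0,-48,0,0,0,0,0,0,-48,0,0,0,0,0,0,-48,0,0,0,0,0,0,-48,0,0,0,0,0,0,-10,0,0,0,0,0,0,-6,0,0,0,0,0,0,0,0,0,0,-1,0,0,0,0,0,0,-1,0,0,0,0,0,0,-1,0,0,0,0,0,0,-1,0,0,0,0,0,0],
)

```text
time: 2.55
eef_pos: [515.7, -255.7, 34.7]
tool_rot: [0.0, 0.989, -0.148, 0.001]
wrist_force: [0.8, 0.2, 0.0]
grip_width: 21.3
```

Request:
play_rows(
  motion=[-1,0,0,0,0,0,0,-1,0,0,0,0,0,0,-1,0,0,0,0,0,0,-1,0,0,15,0,0,0,-1,0,0,25,0,0,0,-1,0,0,25,0,0,0,-1,0,0,0,0,0,0],
)

```text
time: 3.25
eef_pos: [517.6, -256.9, 103.2]
tool_rot: [0.002, 0.989, -0.148, 0.004]
wrist_force: [0.1, -0.3, -0.6]
grip_width: 13.5
```

Request:
play_rows(
  motion=[-1,1,30,0,0,0,0.06,-1,1,30,0,0,0,0.06,-1,2,30,0,0,0,0.06,-1,2,30,0,0,0,0.06,-1,2,34,0,0,0,0.065,-1,0,0,-20,0,0,0,-1,0,0,0,0,0,0],
)

```text
time: 3.95
eef_pos: [520.5, -99.7, 75.1]
tool_rot: [-0.001, 1.0, 0.005, -0.003]
wrist_force: [-0.8, 0.8, -2.7]
grip_width: 14.2
```

Run:
```python
from h import *
im,c=snap("wrist"); save(im,"pics/w2.png"); np.savez("pics/w2.npz",im=im,K=c["intrinsics"],V=c["view"])
s=r.get_state(); print(s["time"],s["eef_pos"],s["tool_rot"],s["grip_width"])
for q in((560,10,80),): print(proj(c,q))
print("tray corner proj",[proj(c,p).round().tolist() for p in((579,10,12),(582,-137,12),(527,-102,5),(s["eef_pos"]-[0,0,25]))])
```

```text
4.0 [ 521.23110773 -100.55349059   76.33228069] [-6.71541888e-04  9.99988003e-01  4.21414603e-03 -2.40495012e-03] 13.466390289808798
[  5.33437128 230.83084739]
tray corner proj [[99.0, 160.0], [399.0, 157.0], [326.0, 260.0], [324.0, 304.0]]
```

View pics/w2.png

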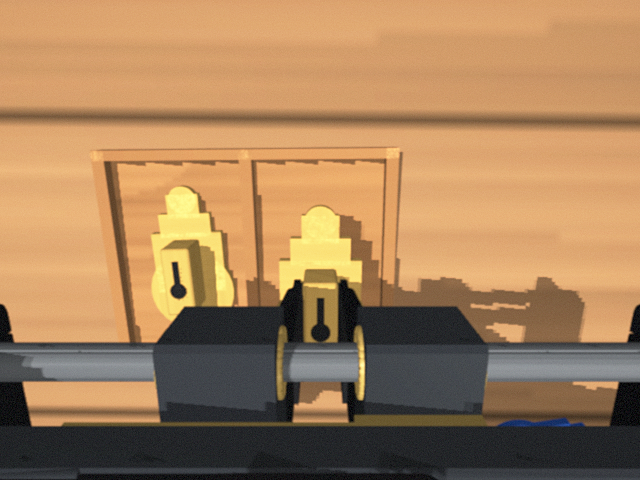

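The plate hangs level over the empty half, tip at (320,208), with the divider at (252,155) and the lip at (395,155). The mate is at (190,255). I'm lowering it.

Request:
play_rows(
  motion=[-1,2,-1,-15,0,0,0,-1,1,0,-12,0,0,0,-1,0,0,-6,0,0,0,-1,0,0,0,0,0,0,-1,0,0,0,0,0,0],
)

```text
time: 4.5
eef_pos: [526.1, -102.7, 45.5]
tool_rot: [-0.0, 1.0, 0.004, -0.0]
wrist_force: [-0.5, 0.0, -1.6]
grip_width: 14.1
```

Request:
play_rows(
  motion=[-1,0,0,-4,0,0,0,-1,0,0,-2,0,0,0,-1,0,0,0,0,0,0],
)

```text
time: 4.8
eef_pos: [526.0, -102.4, 39.5]
tool_rot: [-0.0, 1.0, 0.004, -0.0]
wrist_force: [0.0, -0.6, -0.6]
grip_width: 14.2
```

Request:
play_rows(
  motion=[-0.3,0,0,0,0,0,0,-0.3,0,0,0,0,0,0,-0.3,0,0,0,0,0,0,-0.3,0,0,0,0,0,0,-0.3,0,0,30,0,0,0,-0.3,0,0,45,0,0,0,0,0,0,45,0,0,0,1,0,0,45,0,0,0,1,0,0,36,0,0,0,1,0,0,0,0,0,0],
)

```text
time: 5.8
eef_pos: [529.3, -103.3, 248.3]
tool_rot: [0.002, 1.0, 0.004, 0.006]
wrist_force: [0.7, -0.5, 0.5]
grip_width: 59.5
```

Run:
```python
from h import *
im,c=snap("top"); C=r.calibration("wrist"); W=r.camera("wrist")
s=r.get_state(); print(s["time"],s["eef_pos"],s["grip_width"])
save(np.hstack([im[170:330,300:500],]),"pics/tmp.png"); save(W,"pics/w3.png")
m=cv2.inRange(cv2.cvtColor(W,cv2.COLOR_RGB2HSV),(20,100,120),(34,255,255));m[320:]=0
m=cv2.morphologyEx(m,cv2.MORPH_CLOSE,np.ones((9,9)))
k,l,st,ce=cv2.connectedComponentsWithStats(m)
for i in range(1,k):
    if st[i,4]>800:
        ys,xs=np.where(l==i);P=np.array([onz(C,p,10)[:2] for p in zip(xs,ys)])
        mu=P.mean(0);w,v=np.linalg.eigh(np.cov((P-mu).T));a=v[:,1]*np.sign(v[0,1]);t=(P-mu)@a
        print(ce[i].round(),"mid",(mu+a*(t.max()+t.min())/2).round(1),np.ptp(t).round(1),np.arctan2(a[1],a[0]).round(3))
```

```text
5.9 [ 526.60877137 -102.5679699   241.88313895] 68.03144655515707
[319. 217.] mid [ 529.8 -101.4] 76.8 0.003
[241. 220.] mid [527.2 -29.2] 77.1 0.043
```

View pics/w3.png

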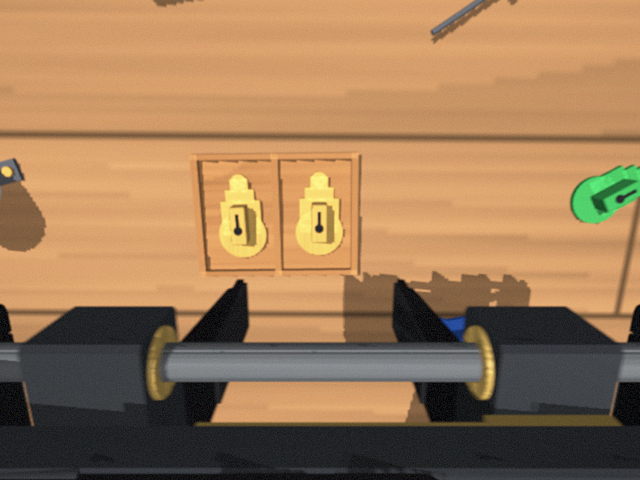

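The plate lies in the empty half at (319,217), tip up like the mate at (241,220). It was measured at (530,-101), with the tray centre at about (528,-67), so it is within tolerance. Next is the cap.

Request:
play_rows(
  motion=[1,4,47,5,0,0,0,1,4,47,5,0,0,0,1,4,47,5,0,0,0,1,4,47,0,0,0,0,1,4,47,0,0,0,0,1,4,47,0,0,0,0,1,4,47,0,0,0,0,1,0,0,0,0,0,0,1,0,0,0,0,0,0],
)

```text
time: 6.8
eef_pos: [553.0, 227.2, 252.8]
tool_rot: [0.001, 1.0, 0.005, -0.002]
wrist_force: [-0.6, -0.2, 0.0]
grip_width: 95.6
```

Run:
```python
from h import *
im,c=snap("wrist"); save(im,"pics/w4.png"); np.savez("pics/w4.npz",im=im,K=c["intrinsics"],V=c["view"])
s=r.get_state(); print(s["time"],s["eef_pos"],s["tool_rot"],s["grip_width"],s["joint_pos"])
print(proj(c,(556,226,116)),proj(c,(556,226,80)))
```

```text
6.85 [553.27176729 226.29203202 253.28020033] [ 7.66503009e-04  9.99989314e-01  4.18262429e-03 -1.81403339e-03] 95.04065931618803 [ 2.98644057e-01  3.87252410e-03  1.75309802e+00 -4.21042379e-04
  1.38853895e+00  1.86115222e+00]
[322.70926388 236.0439806 ] [322.38856797 224.69790601]
```

View pics/w4.png

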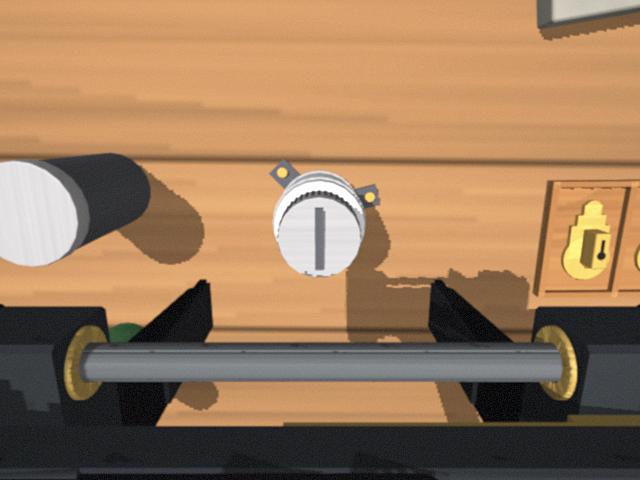

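The wrist view shows the cap top circle at (319,234), its bar running vertical at (320,238). The canister's feet are at (282,172) and (370,197), the tall tin is at (40,215), and the chimney's edge at (125,330). I'm rotating to centre joint 6 before gripping.

Request:
play_rows(
  motion=[1,4,2,0,0,0,0.145,1,0,0,0,0,0,0.145,1,0,0,0,0,0,0.145,1,0,0,0,0,0,0.145,1,0,0,0,0,0,0.145,1,0,0,0,0,0,0.145,1,0,0,0,0,0,0.145,1,0,0,0,0,0,0.145,1,0,0,0,0,0,0.145,1,0,0,0,0,0,0.145,1,0,0,0,0,0,0.145,1,0,0,0,0,0,0.145],
)

```text
time: 8.05
eef_pos: [558.0, 226.6, 254.7]
tool_rot: [-0.0, 0.641, 0.768, -0.001]
wrist_force: [0.5, -0.3, 0.3]
grip_width: 95.0
```

Run:
```python
from h import *
d=np.load("pics/w4.npz"); c0=dict(intrinsics=d["K"],view=d["V"])
im,c=snap("wrist"); s=r.get_state(); print(s["time"],s["eef_pos"],s["tool_rot"],s["joint_pos"])
rays=[]
for I,C in((d["im"],c0),(im,c)):
    u,v=proj(C,(557,228.5,116)).astype(int)
    g=cv2.medianBlur(cv2.cvtColor(I,cv2.COLOR_RGB2GRAY),3)[v-80:v+80,u-80:u+80]
    h=cv2.HoughCircles(g,cv2.HOUGH_GRADIENT,1,20,param1=120,param2=15,minRadius=38,maxRadius=47)
    print((u,v),None if h is None else (h[0,:3]+[u-80,v-80,0]).round(1).tolist())
    if h is not None: p=h[0,0,:2]+[u-80,v-80]; rays.append(ray(C,p)); print(onz(C,p,116).round(1))
if len(rays)==2: print(tri(*rays))
```

```text
8.1 [557.96430926 226.61028412 254.72718275] [-2.97212628e-04  6.39112336e-01  7.69112962e-01 -7.64955858e-04] [ 2.96817584e-01  1.15675782e-02  1.74292239e+00 -3.47985858e-04
  1.38870796e+00  1.12772250e-01]
(np.int64(319), np.int64(234)) [[318.5, 227.5, 46.4]]
[562.1 229.  116. ]
(np.int64(318), np.int64(237)) [[314.5, 234.5, 39.8], [318.5, 211.5, 43.0]]
[554.  230.1 116. ]
(array([556.08224157, 227.33441881,  97.22181113]), np.float64(4.5993794204420455))
```

Request:
play_rows(
  motion=[1,-1,2,-45,0,0,0,1,0,0,-45,0,0,0,1,0,0,-35,0,0,0,1,0,0,-15,0,0,0,1,0,0,-4,0,0,0,1,0,0,0,0,0,0,1,0,0,0,0,0,0],
)

```text
time: 8.8
eef_pos: [558.8, 230.8, 114.2]
tool_rot: [0.001, 0.642, 0.767, 0.002]
wrist_force: [0.8, -0.0, 0.9]
grip_width: 94.9
```

Run:
```python
from h import *
im,c=snap("wrist"); s=r.get_state(); print(s["time"],s["eef_pos"],s["wrist_force"],s["grip_width"]); a=cv2.resize(im,(400,300))
sc,cs=snap("scene"); u,v=proj(cs,(556,228,100)).astype(int); save(np.hstack([a,cv2.resize(sc[v-60:v+60,u-80:u+80],(400,300))]),"pics/w5.png")
```

```text
8.85 [558.80797808 230.92710409 114.31333604] [-0.908494   -0.03534542 -0.00554063] 94.71839273545879
```

View pics/w5.png

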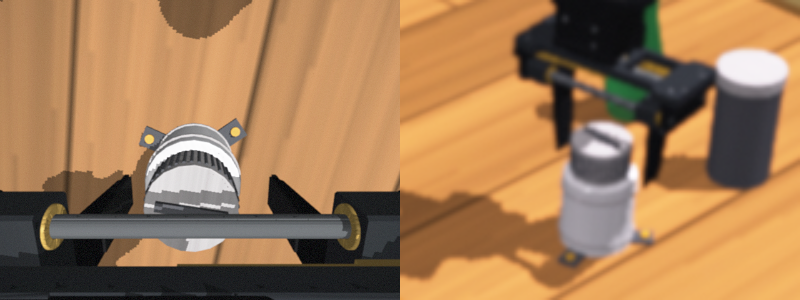

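The cap sits between the open jaws, about 4 mm left of their midpoint at column 192 against 201 in the left half. The fingers are clear of the canister's shoulder. I'm nudging and closing.

Request:
play_rows(
  motion=[1,-3,-2,-2,0,0,0,-1,0,0,0,0,0,0,-1,0,0,0,0,0,0,-1,0,0,0,0,0,0,-1,0,0,0,0,0,0,-1,0,0,0,0,0,0,-1,0,0,0,0,0,0,-1,0,0,0,0,0,0],
)

```text
time: 9.7
eef_pos: [554.1, 228.6, 109.6]
tool_rot: [-0.0, 0.642, 0.767, -0.0]
wrist_force: [-0.7, -0.1, 0.4]
grip_width: 57.6
```

Request:
play_rows(
  motion=[-1,0,0,0,0,0,0.05,-1,0,0,0,0,0,0.05,-1,0,0,0,0,0,0.05,-1,0,0,0,0,0,0.05,-1,0,0,0,0,0,0.05,-1,0,0,0,0,0,0.05,-1,0,0,0,0,0,0],
)

```text
time: 10.4
eef_pos: [554.1, 228.6, 109.4]
tool_rot: [-0.0, 0.521, 0.854, 0.0]
wrist_force: [0.0, 0.0, -0.6]
grip_width: 58.0
```

```bash
python3 -c "
from h import *
s=r.get_state();print(s['time'],s['eef_pos'],s['tool_rot'],s['wrist_force'],s['wrist_torque'],s['joint_pos'][5])"
```

```text
10.4 [554.07185133 228.63421688 109.4171869 ] [-3.84346002e-04  5.21039167e-01  8.53532655e-01  2.11581828e-04] [ 0.0227421   0.0234403  -0.55394537] [ 0.09666308 -0.17577209 -0.8010154 ] -0.17362407254660878
```

Turning counter-clockwise meets a stop, with a torque of -0.8 N m. I'm trying the other way.

Request:
play_rows(
  motion=[-1,0,0,0,0,0,-0.1,-1,0,0,0,0,0,-0.1,-1,0,0,0,0,0,-0.1,-1,0,0,0,0,0,-0.1,-1,0,0,0,0,0,-0.1,-1,0,0,0,0,0,-0.1,-1,0,0,0,0,0,-0.1,-1,0,0,0,0,0,0],
)

```text
time: 11.2
eef_pos: [554.0, 228.5, 109.4]
tool_rot: [0.0, 0.781, 0.624, -0.0]
wrist_force: [0.8, -0.2, -1.8]
grip_width: 58.5
```

```bash
python3 -c "
from h import *
s=r.get_state();print(s['time'],s['eef_pos'],s['tool_rot'],s['wrist_force'],s['wrist_torque'],s['joint_pos'][5])"
```

```text
11.2 [554.04168461 228.48580725 109.427561  ] [ 9.24592478e-05  7.81337176e-01  6.24109089e-01 -2.32923301e-04] [ 0.80251577 -0.20041702 -1.78194048] [ 0.01450229 -0.09828532  0.02280471] 0.5247173440481825
```

Clockwise it runs freely at 0.02 N m. I'm turning another 1.1 rad.

Request:
play_rows(
  motion=[-1,0,0,0,0,0,-0.11,-1,0,0,0,0,0,-0.11,-1,0,0,0,0,0,-0.11,-1,0,0,0,0,0,-0.11,-1,0,0,0,0,0,-0.11,-1,0,0,0,0,0,-0.11,-1,0,0,0,0,0,-0.11,-1,0,0,0,0,0,-0.11,-1,0,0,0,0,0,-0.11,-1,0,0,0,0,0,-0.11,-1,0,0,0,0,0,0],
)

```text
time: 12.3
eef_pos: [554.0, 228.5, 109.5]
tool_rot: [0.0, 0.992, 0.125, -0.0]
wrist_force: [0.2, 0.0, -0.5]
grip_width: 58.4
```

Run:
```python
from h import *
s=r.get_state();print(s['time'],s['eef_pos'],s['tool_rot'],s['wrist_force'],s['wrist_torque'],s['joint_pos'][5])
im,c=snap("wrist"); sc,cs=snap("scene"); u,v=proj(cs,(556,228,100)).astype(int); save(np.hstack([cv2.resize(im,(400,300)),cv2.resize(sc[v-60:v+60,u-80:u+80],(400,300))]),"pics/w6.png")
```

```text
12.3 [554.0455776  228.47227386 109.45409232] [ 1.72644115e-04  9.92204906e-01  1.24616888e-01 -1.60057532e-04] [ 0.18431263  0.02149196 -0.46591103] [-0.00021409 -0.03004616  0.03748315] 1.6227391794132093
```

View pics/w6.png

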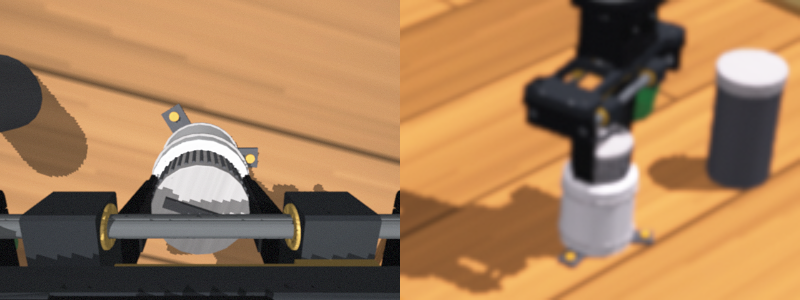

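The bar now sits at about -15° in the wrist image, from (162,200) to (220,215). That puts it near -1.6 rad from its start, inside the release window. I'm lifting gently first.

Request:
play_rows(
  motion=[-1,0,0,1,0,0,0,-1,0,0,1,0,0,0,-1,0,0,1,0,0,0,-1,0,0,1,0,0,0,-1,0,0,0,0,0,0],
)

```text
time: 12.9
eef_pos: [554.3, 228.6, 114.0]
tool_rot: [-0.0, 0.992, 0.124, 0.0]
wrist_force: [0.4, 0.4, -1.3]
grip_width: 58.5
```

Lifting is free, at -1.3 N, about the cap's weight. I'm raising it to about 80 mm.

Request:
play_rows(
  motion=[-1,0,0,6,0,0,0,-1,0,0,10,0,0,0,-1,0,0,10,0,0,0,-1,0,0,10,0,0,0,-1,0,0,10,0,0,0,-1,0,0,10,0,0,0,-1,0,0,10,0,0,0,-1,0,0,10,0,0,0,-1,0,0,0,0,0,0,-1,0,0,0,0,0,0,-1,0,0,0,0,0,0],
)

```text
time: 14.0
eef_pos: [553.8, 228.4, 188.9]
tool_rot: [0.0, 0.992, 0.124, -0.001]
wrist_force: [-0.1, -0.5, -1.4]
grip_width: 58.5
```

Run:
```python
from h import *
sc,cs=snap("scene"); tp,ct=snap("top")
s=r.get_state();print(s['time'],s['eef_pos'],s['wrist_force'],s['grip_width'],abs(s['qd']).max())
u,v=proj(cs,(556,228,130)).astype(int); save(np.hstack([cv2.resize(sc[v-75:v+75,u-100:u+100],(400,300)),cv2.resize(tp[170:320,300:500],(400,300))]),"pics/w7.png")
```

```text
14.1 [553.7279139  228.42150032 188.75767595] [ 0.3262976   0.16482786 -1.07947308] 57.96055314611843 0.0031732602332035986
```

View pics/w7.png

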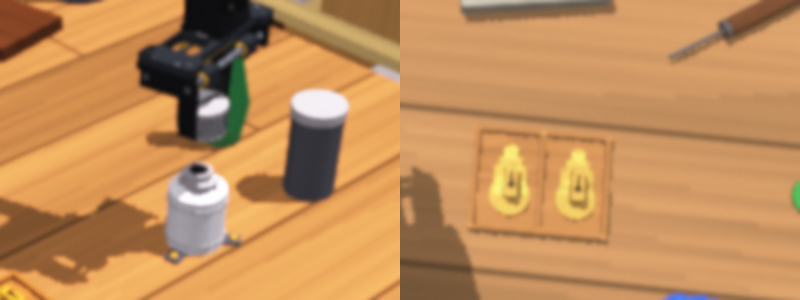

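The left half shows the cap at (210,115), level in the fingers above the bare neck at (200,172). The right half shows both plates in the tray, pointing the same way. I'm handing in.

```bash
python3 -c "
from h import *
print(r.hand_in())"
```

```text
the job is handed in; nothing more can be done
None
```

I laid the brass escutcheon flat in the empty half of the tray, narrow end the mate's way, and let go of it. I then took the cap off the canister, and handed in at about 14 s while holding it level above the bare neck.

- **Escutcheon:** after release it measured (530, -101) mm. The empty half's centre is about (528, -103), and it points within about 0.04 rad of the mate.
- **Thread:** counter-clockwise the cap stopped with about 0.8 N m of resistance. Clockwise it turned freely, to about -1.6 rad by eye from the bar, and it then lifted at about its own weight (1.3 N).
- **Last checks:** the cap was raised about 79 mm. The grip width was 58 mm, the arm was still, and the wrist force showed only the cap's weight. The last pictures showed the tray, both plates and the tall tin where they belonged. I did not measure the bystanders again at the end.
- **Disagreements:** automatic circle fits on the cap differed by about 8 mm, so I centred the jaws by eye. Two-view heights were up to about 9 mm off the text: plate tip 1 against 5 mm, keyhole collar 19 against 25 mm, and tray corners 3 and 8 against 12 mm. The cap top (bar) agreed at 119 mm.

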